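# Feel along a pressure-sensing edge

### The arm

A 7-joint arm with a two-finger parallel gripper is mounted at the origin on the work surface. World frame = base frame: x ahead of the robot, y to its left, z up, the work surface at z = 0. Lengths are in m, angles in rad, forces in N, time in s.
With the tool pointing down it reaches from about 0.425 to 0.925 m from the base axis. Payload 6.8 kg.
Tool frame: the origin (TCP) lies on the centre line of the jaws, within the pads' length; the fingertips stand 8 mm ahead of it and the grasp point (between the pads) lies 11 mm behind it (bot.tips_ahead is the distance from the TCP to the fingertips, in m); z points along the fingers, y is the line along which they close (so a half turn about z gives the same grasp; the last joint's range is limited). The gripper opens to 85 mm and grips with 20 to 120 N. Pads are 22 mm wide; open, the fingers measure 114 mm over their backs; the gripper's body (76 mm by 85 mm) begins 54 mm behind the grasp point. The pads swing forward as they close: fully open they stand 13 mm farther back than shut.
Start: joints at [1.162, 0.477, 0.022, 1.555, -0.011, 1.109, -0.083], TCP at [0.2, -0.645, 0.239] pointing down, gripper open.
Joint ranges: [-2.96, 2.96], [-0.34, 2.1], [-1.41, 1.46], [0.24, 2.44], [-1.37, 4.51], [0.17, 1.92], [-2.96, 2.96]. Speed limits (rad/s): [2.39, 2.39, 3.14, 3.14, 3.14, 3.14, 3.14].

### API

Orientations are given as a unit quaternion [w, x, y, z].
In Python, from station import bot gives the robot as it stands.
- The arm moves only by the tool send_rows, never from a script. Its argument "deltas" is text: rows parted by semicolons, each of 4 numbers parted by spaces: the shift along the tool's x, y, z in m, then the turn about the tool's z in degrees. In form: x y z spin; .... A call has 1 to 5 rows; each row is the pose to reach, as a shift and turn from the pose commanded when the call began, along the tool's axes at that moment; what a row does not reach only later rows make up. A row lasts 1/10 s, in which the tool goes at most 50 mm and 8.59 degrees, less where a joint would pass 70% of its speed; a pose out of reach is approached as far as the arm can. A call with a gripper value outside its range is refused whole. "claw" is the opening, from 0 (shut) to 1 (fully open), set as the call begins (left out, the last holds). The fingers move at their own pace and stop on an object; "force" is the grip in N (left out, the last holds). Time passes only in rows, so rows that repeat a pose let the fingers close. It gives the time, the measured TCP pose, the force, the opening and the grip force at its end, in the units of the state.
- bot.get_obs(): the state, without advancing time (a new reading comes with each control period).
- bot.read_camera(name): name is "scene" or "top" or "wrist"; returns a dict with "img" (400x640x3 uint8, red, green, blue), "depth" (400x640 float32, m along the optical axis (not along the pixel's ray), 0 where there is no reading), "fx", "fy", "cx", "cy" (pixels), "camera_from_world" (4x4, takes a point from world to camera coordinates). Camera axes: x right, y up, looking along -z (the intrinsics and any distortion apply to the point x, -y, -z); pixel columns grow to the right and rows downward; lengths in m; the calibration is good to about 2 mm. A picture is of the moment at which its call begins.
- bot.hand_in(): hands the job in; it is judged then, once.
Trained networks look in a picture, given as the dict that the camera call returned (one of the last four; its "shot" number tells which), for a name from the list of things; names that differ only in an ending like _2 or _b are one class to them, and where a whole thing is asked for, a point or a joint stands for the part that bears it (a point fixed in the world has none). Each returns a list of dicts, best first, with "confidence" (0 to 1); they miss things now and then, are a little off and sometimes report something else, mostly with a low value. They report only what shows in the picture. A call takes as long as a camera call.
- bot.masks_of(picture, query): "mask" (400x640 bool, what is visible of it).
- bot.landmark_of(picture, query): "xyz" ([x, y, z] in m, in world coordinates, good to about 4 mm: a listed point, or the origin of a listed thing).
The state is a dict: "t": time; "q": joint angles; "joint_vel": joint speeds; "joint_torque": joint torques, N m; "eef_pos": TCP position; "tool_rot": TCP orientation; "contact_force": force on the tool from outside, world axes, zero at the start; "torque": the same for the moment, N m; "gripper_width": opening from 0.0 (shut) to 1.0 (fully open); "grasp_force": force on a finger pad.
Only numpy, scipy, OpenCV 4.12 (cv2) and the standard library are available. Lean on these libraries where they do the work, as an engineer would, in place of code of your own. Each camera call takes 0.05 s, during which the arm holds its last target. There are 200 camera calls.

### The job

Test the pressure-sensing edge on the bench: with the fingertips pointing down, touch the black rubber strip at the end beside the terminal box and run them along the middle of its top, round the bend, to the plain end, pressing lightly all the way so that the strip sinks a little on its springs but is never pushed down to its stop. Only touch it: do not lift, tip or shift the unit, and leave the things around it where they are. Finish with the fingers away and the strip sprung back up.

Things in the scene. Friction and masses are not known exactly. Their poses are not given: they have to be found in the camera images.
- edge_unit: the sensing edge, about 2.2 kg, loose on the bench: steel foot 50 mm wide, 10 thick, with an aluminium channel (top at 30 mm) carrying a black rubber strip; bent once by 45 degrees in plan. A grey terminal box (50 x 44 mm, top at 34 mm, lower than the strip) is on the foot beyond one end of the strip. Origin at bench level near the middle; x along the longer leg, away from the box; any yaw
- strip (a joint): how far the rubber strip is pressed down, m: 0 = fully up, 0.010 = at its stop. It sinks as a whole, straight down, wherever it is pressed; springs hold it up (about 2 N to start it, 0.6 N more per mm, about 8 N at the stop) and bring it back up
- p0 (a point): point on the centre line of the top of the rubber strip (16 mm wide, 48 mm above the bench when up), at the end beside the terminal box, 10 mm in from the end of the strip (start here)
- p1 (a point): point on the centre line of the top of the rubber strip (16 mm wide, 48 mm above the bench when up), 30 mm along the strip's centre line from p0
- p2 (a point): point on the centre line of the top of the rubber strip (16 mm wide, 48 mm above the bench when up), 60 mm along the strip's centre line from p0
- p3 (a point): point on the centre line of the top of the rubber strip (16 mm wide, 48 mm above the bench when up), 90 mm along the strip's centre line from p0, last one before the bend
- p4 (a point): point on the centre line of the top of the rubber strip (16 mm wide, 48 mm above the bench when up), 120 mm along the strip's centre line from p0, just past the bend
- p5 (a point): point on the centre line of the top of the rubber strip (16 mm wide, 48 mm above the bench when up), 150 mm along the strip's centre line from p0
- p6 (a point): point on the centre line of the top of the rubber strip (16 mm wide, 48 mm above the bench when up), 180 mm along the strip's centre line from p0
- p7 (a point): point on the centre line of the top of the rubber strip (16 mm wide, 48 mm above the bench when up), 210 mm along, at the plain end, 10 mm in from the end of the strip (finish here)
- vee_block: bystander, to be left alone: a small steel block with a V groove, 50 x 40 mm, about 36 mm tall, standing in the bend of the sensing edge; origin: at its underside
- tin: bystander, to be left alone: an upright closed metal jar, 52 mm across, 70 mm tall (taller than the strip), its axis 80 to 100 mm from the strip's centre line; origin: at its underside
- collar: bystander, to be left alone: a dark steel ring, 36 mm across, 16 mm tall, lying flat near the strip; origin: at its underside
- hammer: bystander, to be left alone: a hammer lying on the bench to the right; origin: near the middle, at bench level
- screwdriver: bystander, to be left alone: a screwdriver lying on the bench to the left; origin: near the middle, at bench level
- wrench: bystander, to be left alone: an open-ended wrench lying on the bench to the right; origin: near the middle, at bench level
- gauge_block: bystander, to be left alone: a plain steel block, 60 x 30 x 25 mm, lying flat beside the sensing edge, on the vee block's side; origin: at its underside

How it is judged:
By the outcome, as a careful person would: the job done as asked, in the order asked, and still so for the second after the job is handed in, with the robot touching nothing.
It also fails if it takes over 40 s, if anything falls off the work surface, if the arm or the gripper's body presses on something with over 40 N, if the wrist force passes 120 N, or if a joint passes its speed limit or range.

## Working session

There is one attempt and no reset: what is moved stays moved. The work goes in short steps, Python scripts to look and compute and a tool call to move; the robot and the scene stay as the last step left them, time stands still between calls to the robot, and variables do not carry over. Pictures are saved under pics/ and viewed, at most 10 in all, crops included, and the job is handed in when it is done.

Besides the shell and the picture viewer there is one more tool, called as name(argument=value, ...) on one line, values as JSON. send_rows: Moves the arm, as the interface text tells. Its arguments: {"type":"object","properties":{"deltas":{"type":"string"},"claw":{"type":"number"},"force":{"type":"number"}},"required":["deltas"]}

```bash
ls; mkdir -p pics
python3 - <<'E'
from station import bot
import cv2,numpy as np
o=bot.get_obs(); print({k:np.round(v,4).tolist() for k,v in o.items()}, bot.tips_ahead)
for c in ['top','scene']:
    p=bot.read_camera(c); cv2.imwrite(f'pics/{c}0.png',p['img'][:,:,::-1])
    for n in ['edge_unit']+['p%d'%i for i in range(8)]+['tin','vee_block','collar','gauge_block']:
        r=bot.landmark_of(p,n); print(c,n,[(np.round(d['xyz'],4).tolist(),round(d['confidence'],2)) for d in r[:2]])
    M=p['camera_from_world'];print(np.round(np.linalg.inv(M)[:3,3],3),p['fx'])
E
```

```text
pics
{'t': 0.0, 'q': [1.1619, 0.4778, 0.0223, 1.5564, -0.0115, 1.1093, -0.0831], 'joint_vel': [0.001, -0.0005, -0.0014, -0.0013, -0.0002, -0.0008, -0.0023], 'joint_torque': [-0.0003, -59.6448, 1.6073, -28.1193, 0.0123, 0.0093, -0.0], 'eef_pos': [0.1998, -0.6442, 0.2383], 'tool_rot': [-0.0009, 0.9887, 0.1498, -0.0002], 'contact_force': [-0.1174, -0.5788, 0.0356], 'torque': [-0.0194, -0.0182, -0.0013], 'grasp_force': 0.0, 'gripper_width': 0.9979} 0.008
top edge_unit [([0.5817, 0.0397, -0.001], 0.84)]
top p0 [([0.6555, 0.0416, 0.0502], 0.97), ([0.5738, 0.0693, 0.0495], 0.92)]
top p1 [([0.6555, 0.0416, 0.0502], 0.97), ([0.5738, 0.0693, 0.0495], 0.92)]
top p2 [([0.6555, 0.0416, 0.0502], 0.97), ([0.5738, 0.0693, 0.0495], 0.92)]
top p3 [([0.6555, 0.0416, 0.0502], 0.97), ([0.5738, 0.0693, 0.0495], 0.92)]
top p4 [([0.6555, 0.0416, 0.0502], 0.97), ([0.5738, 0.0693, 0.0495], 0.92)]
top p5 [([0.6555, 0.0416, 0.0502], 0.97), ([0.5738, 0.0693, 0.0495], 0.92)]
top p6 [([0.6555, 0.0416, 0.0502], 0.97), ([0.5738, 0.0693, 0.0495], 0.92)]
top p7 [([0.6555, 0.0416, 0.0502], 0.97), ([0.5738, 0.0693, 0.04
[... 493 characters left out ...]
), ([0.5226, 0.0472, 0.0483], 0.94)]
scene p3 [([0.6855, 0.0311, 0.0524], 0.94), ([0.5226, 0.0472, 0.0483], 0.94)]
scene p4 [([0.6855, 0.0311, 0.0524], 0.94), ([0.5226, 0.0472, 0.0483], 0.94)]
scene p5 [([0.6855, 0.0311, 0.0524], 0.94), ([0.5226, 0.0472, 0.0483], 0.94)]
scene p6 [([0.6855, 0.0311, 0.0524], 0.94), ([0.5226, 0.0472, 0.0483], 0.94)]
scene p7 [([0.6855, 0.0311, 0.0524], 0.94), ([0.5226, 0.0472, 0.0483], 0.94)]
scene tin [([0.4831, 0.1259, 0.001], 0.55)]
scene vee_block [([0.6186, -0.0177, -0.0003], 0.67)]
scene collar [([0.4916, 0.0305, 0.0453], 0.74), ([0.6101, 0.1328, -0.0019], 0.59)]
scene gauge_block [([0.5125, -0.045, -0.001], 0.42)]
[ 1.422 -0.986  0.864] 452.3468417644066
```

```bash
cat > h.py <<'E'
import numpy as np
def cloud(p):
    """World point of each pixel (HxWx3), NaN without depth."""
    d=p['depth'].astype(float); v,u=np.mgrid[:d.shape[0],:d.shape[1]]
    d=np.where(d>0,d,np.nan)
    c=np.stack([(u-p['cx'])/p['fx']*d,-(v-p['cy'])/p['fy']*d,-d],-1)
    T=np.linalg.inv(p['camera_from_world']); return c@T[:3,:3].T+T[:3,3]
def pix(p,w):
    c=p['camera_from_world']@np.append(w,1); return p['cx']-p['fx']*c[0]/c[2], p['cy']+p['fy']*c[1]/c[2]
E
python3 - <<'E'
from station import bot
import cv2,numpy as np
from h import *
for c in ['top','scene']:
    p=bot.read_camera(c); X=cloud(p)
    r=bot.landmark_of(p,'p0'); print(c,[(np.round(d['xyz'],4).tolist(),round(d['confidence'],2)) for d in r])
    u,v=map(int,pix(p,[.58,.04,.03]))
    w,h=(160,120)
    im=p['img'][max(v-h//2-10,0):v+h//2+10,u-w//2:u+w//2,::-1]
    cv2.imwrite(f'pics/{c}1.png',cv2.resize(im,None,fx=4,fy=4,interpolation=cv2.INTER_CUBIC)); print(u-w//2,max(v-h//2-10,0))
    m=(X[...,0]>.4)&(X[...,0]<.8)&(abs(X[...,1]-.04)<.2)
    dark=p['img'].max(-1)<75
    s=m&dark&(X[...,2]>.04)&(X[...,2]<.056)
    n,l,st,_=cv2.connectedComponentsWithStats(s.astype(np.uint8))
    k=1+np.argmax(st[1:,4]); P=X[l==k]; print(len(P),P.min(0),P.max(0),np.median(P[:,2]),st[k])
    np.save(f'{c}.npy',P)
E
```

```text
top [([0.4931, 0.0279, 0.051], 0.96), ([0.55, 0.0607, 0.0489], 0.93), ([0.6017, 0.0635, 0.0541], 0.9), ([0.5718, 0.0679, 0.0504], 0.78), ([0.6859, 0.032, 0.0438], 0.76), ([0.5216, 0.0464, 0.0503], 0.72), ([0.6561, 0.0392, 0.0503], 0.62), ([0.6348, 0.0538, 0.0501], 0.57)]
213 114
478 [0.47927727 0.02060942 0.0405288 ] [0.69356363 0.07706715 0.0534631 ] 0.046981173842754465 [279 143  26  78 478]
scene [([0.5769, 0.0659, 0.0479], 0.86), ([0.5212, 0.0467, 0.047], 0.82), ([0.6353, 0.0526, 0.0476], 0.8), ([0.6626, 0.0412, 0.0506], 0.77), ([0.6038, 0.0611, 0.0467], 0.77), ([0.6852, 0.0315, 0.049], 0.75), ([0.5489, 0.0565, 0.0494], 0.62), ([0.4911, 0.0286, 0.0479], 0.61)]
265 129
89 [0.48822339 0.01630726 0.04002613] [0.62448316 0.06379073 0.04922525] 0.0439160405577661 [323 187  35  15  89]
```

View pics/top1.png

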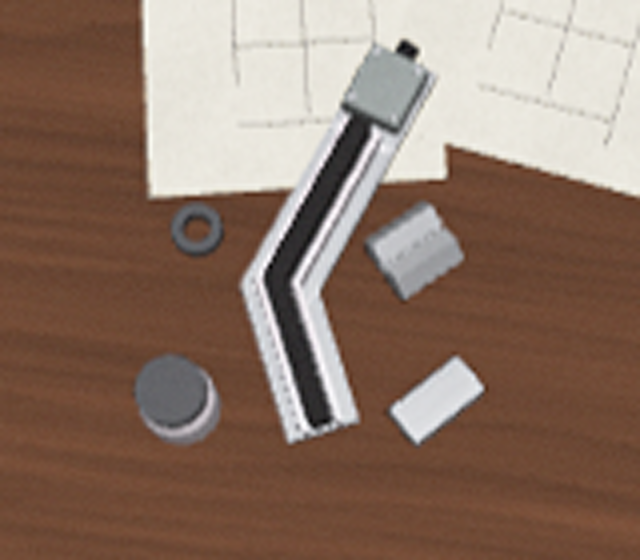

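View pics/scene1.png

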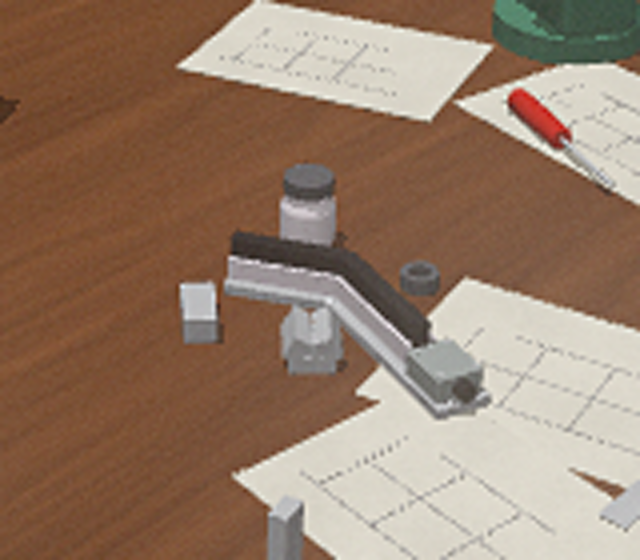

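The top crop shows the box at (390,85), the strip from (360,118) beside it, the bend at (278,280) and the plain end at (320,420). The collar and tin are to its left, the vee block and gauge block to its right. The scene crop agrees. I now fit the known shape to the landmarks.

```bash
cat >> h.py <<'E'
from scipy.optimize import least_squares
def model(q,s):
    """Centre-line point at arc s from p0; q = x0,y0,yaw of leg 1,bend arc."""
    e=lambda a:np.array([np.cos(a),np.sin(a)])
    s=np.asarray(s,float)[:,None]
    return q[:2]+np.minimum(s,q[3])*e(q[2])+np.maximum(s-q[3],0)*e(q[2]+np.pi/4)
S=np.arange(8)*.03
def fit(L):
    L=np.asarray(L)
    def res(q):
        m=model(q,S); i=np.argmin(((L[:,None]-m)**2).sum(-1),1); return (L-m[i]).ravel()
    r=least_squares(res,[.686,.032,np.radians(160),.105],loss='soft_l1',f_scale=.004,x_scale=[.01,.01,.1,.01])
    return r.x,np.sqrt(np.mean(r.fun**2))
E
python3 - <<'E'
from station import bot
from h import *
A=[]
for c in ['top','scene']:
    L=[]
    for i in range(4):
        L+=[d['xyz'] for d in bot.landmark_of(bot.read_camera(c),'p0') if d['confidence']>.4]
    L=np.array(L); q,e=fit(L[:,:2]); print(c,len(L),q.round(4),np.degrees(q[2]),e,L[:,2].mean()); A.append(L)
A=np.vstack(A); q,e=fit(A[:,:2]); print(q.round(4),np.degrees(q[2]),e); print(model(q,S).round(4)); np.save('q.npy',q); np.save('L.npy',A)
E
```

```text
top 31 [0.6884 0.0323 2.8081 0.1176] 160.89439222384937 0.06645147636898768 0.045548387096774196
scene 30 [0.6871 0.0328 2.7768 0.1108] 159.09776852248953 0.0022499747913039647 0.047936666666666655
[0.6878 0.0326 2.794  0.1145] 160.08436066051408 0.04747564090739307
[[0.6878 0.0326]
 [0.6596 0.0428]
 [0.6314 0.053 ]
 [0.6032 0.0632]
 [0.5751 0.0693]
 [0.548  0.0566]
 [0.5208 0.0439]
 [0.4936 0.0311]]
```

send_rows(deltas="0 0 0 8; 0 0 0 16; 0 0 0 17.2; 0 0 0 17.2", claw=0)

```text
t: 2.8
eef_pos: [0.2001, -0.6447, 0.2393]
tool_rot: [0.0, 1.0, 0.002, -0.0]
contact_force: [0.4, 0.2, 0.7]
gripper_width: 0.333
grasp_force: 0.0
```

send_rows(deltas="0.026 -0.040 0 0; 0.052 -0.08 0 0; 0.078 -0.12 0 0; 0.104 -0.16 0 0; 0.13 -0.2 0 0")

```text
t: 3.3
eef_pos: [0.3307, -0.443, 0.2396]
tool_rot: [0.0, 1.0, 0.002, 0.0]
contact_force: [0.5, -0.8, 0.1]
gripper_width: -0.001
grasp_force: 0.0
```

send_rows(deltas="0.026 -0.040 0 0; 0.052 -0.08 0 0; 0.078 -0.12 0 0; 0.104 -0.16 0 0; 0.13 -0.2 0 0")

```text
t: 3.8
eef_pos: [0.4606, -0.2429, 0.2397]
tool_rot: [0.0, 1.0, 0.002, 0.0]
contact_force: [1.9, -1.3, -0.2]
gripper_width: -0.0
grasp_force: 0.0
```

send_rows(deltas="0.026 -0.040 0 0; 0.052 -0.08 0 0; 0.078 -0.12 0 0; 0.104 -0.16 0 0; 0.13 -0.2 0 0")

```text
t: 4.3
eef_pos: [0.5906, -0.0429, 0.2396]
tool_rot: [0.0, 1.0, 0.002, 0.0]
contact_force: [0.2, -1.0, 0.2]
gripper_width: -0.001
grasp_force: 0.0
```

Good tracking. Look with the wrist camera from here.

Run:
```python
from station import bot
import cv2
from h import *
A=np.load('L.npy'); A=A[(abs(A[:,2]-.049)<.008)]
W=[]
for i in range(4):
    p=bot.read_camera('wrist'); r=bot.landmark_of(p,'p0'); W+=[d['xyz'] for d in r if d['confidence']>.4]
W=np.array(W); print(W.round(4))
g=lambda L:L[np.linalg.norm(L[:,None,:2]-model([.687,.0328,2.78,.111],S),axis=-1).min(1)<.012]
if len(W): print('wrist',fit(g(W)[:,:2]))
n=len(A)
print('all old',fit(g(A)[:,:2]))
B=np.vstack([A,W]) if len(W) else A
q,e=fit(g(B)[:,:2]); print(q,e,model(q,S).round(4)); np.save('q.npy',q)
im=p['img'][:,:,::-1].copy()
for m in model(q,S): cv2.circle(im,tuple(int(round(a)) for a in pix(p,[*m,.048])),2,(0,0,255),-1)
cv2.imwrite('pics/w0.png',im)
```

```text
[[0.5473 0.0559 0.044 ]
 [0.5709 0.0723 0.0481]
 [0.6882 0.0299 0.0471]
 [0.5198 0.0455 0.0455]
 [0.6014 0.0614 0.049 ]
 [0.6306 0.0549 0.0492]
 [0.4949 0.0306 0.0501]
 [0.631  0.0547 0.0492]
 [0.6013 0.062  0.0498]
 [0.6833 0.0344 0.0475]
 [0.5178 0.0442 0.0431]
 [0.6577 0.0394 0.0512]
 [0.4941 0.0337 0.0501]
 [0.5501 0.0596 0.044 ]
 [0.5477 0.059  0.0432]
 [0.519  0.0456 0.044 ]
 [0.5708 0.0686 0.0488]
 [0.685  0.0322 0.049 ]
 [0.6309 0.0532 0.0497]
 [0.6004 0.0626 0.0534]
 [0.6602 0.0428 0.0518]
 [0.4955 0.0295 0.0484]
 [0.6336 0.0549 0.0473]
 [0.5182 0.0463 0.0447]
 [0.6016 0.0632 0.0505]
 [0.6588 0.0407 0.0543]
 [0.4915 0.0322 0.0505]
 [0.5713 0.0711 0.0479]
 [0.5458 0.0583 0.0426]
 [0.6857 0.0333 0.0472]]
wrist (array([0.68672106, 0.03284664, 2.80547261, 0.11820063]), np.float64(0.0016835693428931117))
all old (array([0.68766497, 0.03250828, 2.78862904, 0.11381974]), np.float64(0.002198762418147508))
[0.6873271  0.03261254 2.79419583 0.11533456] 0.0021059928433651252 [[0.6873 0.0326]
 [0.6591 0.0428]
 [0.6309 0.053 ]
 [0.6027 0.0633]
 [0.5747 0.0699]
 [0.5475 0.0572]
 [0.5203 0.0445]
 [0.4932 0.0317]]
```

View pics/w0.png

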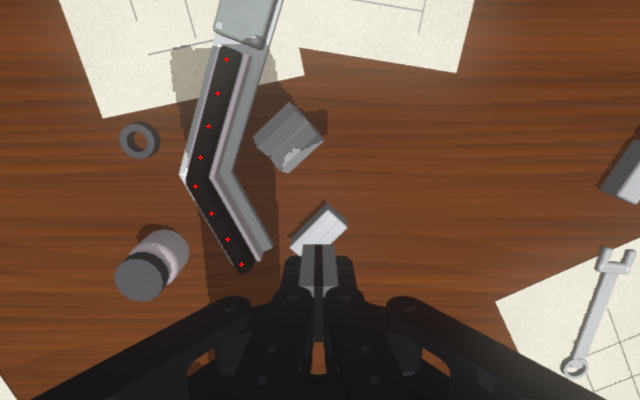

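The wrist view shows the strip from (230,50) through the bend at about (200,178) to (242,265), with the dots near the middle. I'll check the outline on a zoomed crop.

Run:
```python
from station import bot
import cv2
from h import *
q=np.load('q.npy'); p=bot.read_camera('wrist')
def outline(q,w=.008):
    e=lambda a:np.array([np.cos(a),np.sin(a)]); n1=e(q[2]+np.pi/2);n2=e(q[2]+3*np.pi/4);t1=e(q[2]);t2=e(q[2]+np.pi/4)
    b=q[:2]+q[3]*t1; a=q[:2]-.01*t1; c=b+(.22-q[3])*t2; m=(n1+n2)/(1+n1@n2)
    return np.array([a+w*n1,b+w*m,c+w*n2,c-w*n2,b-w*m,a-w*n1])
k=3; u0,v0=155,30
I=cv2.resize(p['img'][v0:v0+190+60,u0:u0+130,::-1],None,fx=k,fy=k,interpolation=cv2.INTER_CUBIC)
I=np.clip(I.astype(float)*1.8,0,255).astype(np.uint8); J=I.copy()
o=np.array([pix(p,[*m,.048]) for m in outline(q)]); o=((o+.5-[u0,v0])*k).round().astype(int)
cv2.polylines(J,[o],True,(0,255,255),1)
cv2.imwrite('pics/w1.png',cv2.resize(np.hstack([I,J]),None,fx=.8,fy=.8))
```

```text
(no output)
```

View pics/w1.png

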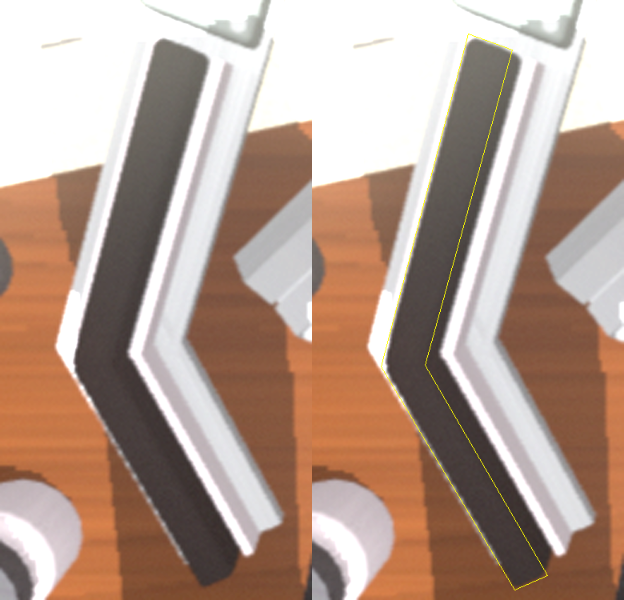

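The outline fits to within about 1–2 mm, with the true bend slightly earlier. Adjusted values: p0 (0.6865, 0.0328), bend (0.580, 0.072), p7 (0.4925, 0.031). Next, above p0.

send_rows(deltas="0.034 -0.027 0.01 0; 0.066 -0.052 0.04 0; 0.096 -0.0757 0.08 0; 0.096 -0.0757 0.128 0; 0.096 -0.0757 0.16 0")

```text
t: 5.25
eef_pos: [0.6849, 0.0316, 0.076]
tool_rot: [-0.0, 1.0, 0.001, -0.001]
contact_force: [-0.7, 0.4, -1.0]
gripper_width: -0.0
grasp_force: 0.0
```

send_rows(deltas="0 0 0.005 0; 0 0 0.010 0; 0 0 0.014 0; 0 0 0.014 0; 0 0 0.014 0")

```text
t: 5.75
eef_pos: [0.6866, 0.0311, 0.0672]
tool_rot: [-0.0, 1.0, 0.0, 0.001]
contact_force: [0.6, 0.4, 0.7]
gripper_width: 0.001
grasp_force: 0.0
```

send_rows(deltas="0 -0.001 0.003 0; 0 -0.001 0.006 0; 0 -0.001 0.009 0; 0 -0.001 0.0105 0; 0 -0.001 0.0105 0")

```text
t: 6.25
eef_pos: [0.6857, 0.0324, 0.0548]
tool_rot: [-0.0, 1.0, 0.0, -0.0]
contact_force: [-0.7, -0.5, 2.7]
gripper_width: -0.003
grasp_force: 1.3
```

send_rows(deltas="0 0 0.0015 0; 0 0 0.0025 0; 0 0 0.0025 0; 0 0 0.0025 0")

```text
t: 6.65
eef_pos: [0.6856, 0.0324, 0.0525]
tool_rot: [-0.0, 1.0, 0.0, 0.0]
contact_force: [-1.2, 0.7, 3.7]
gripper_width: -0.003
grasp_force: 2.0
```

Run:
```python
from station import bot
import numpy as np
F=[];P=[]
for i in range(8):
    o=bot.get_obs();F.append(o['contact_force']);P.append(o['eef_pos']); 
    if i<5: c=bot.read_camera('wrist')
print(o['t'],np.mean(F,0).round(2),np.std(F,0).round(2),np.mean(P,0).round(4),np.std(P,0).round(4))
```

```text
6.9 [-0.99  0.63  3.8 ] [0.42 0.3  0.41] [0.6857 0.0324 0.0524] [0. 0. 0.]
```

send_rows(deltas="-0.002 -0.0008 0 0; -0.0055 -0.0021 0 0; -0.0095 -0.0036 0 0; -0.0135 -0.005 0 0; -0.0175 -0.0065 0 0")

```text
t: 7.4
eef_pos: [0.668, 0.0388, 0.0525]
tool_rot: [0.0, 1.0, 0.0, 0.0]
contact_force: [3.0, -2.0, 3.3]
gripper_width: 0.001
grasp_force: 2.0
```

send_rows(deltas="-0.0037 -0.0014 0 0; -0.0075 -0.0028 0 0; -0.0112 -0.0042 0 0; -0.015 -0.0056 0 0; -0.0187 -0.007 0 0")

```text
t: 7.9
eef_pos: [0.6491, 0.0459, 0.0523]
tool_rot: [0.0, 1.0, 0.0, 0.0]
contact_force: [2.3, -1.6, 4.7]
gripper_width: 0.001
grasp_force: 2.1
```

Run:
```python
from station import bot
from h import *
L=[]
for c in ['scene','top']:
    p=bot.read_camera(c); r=bot.landmark_of(p,'p0'); L+=[d['xyz'] for d in r if d['confidence']>.4]
    for n in ['edge_unit']: print(c,[d['xyz'] for d in bot.landmark_of(p,n)][:1])
L=np.array(L); m=model([.6865,.0328,2.79,.113],S); d=L[:,None,:2]-m; i=np.linalg.norm(d,axis=-1).argmin(1)
D=d[np.arange(len(L)),i]; print(np.c_[i,D.round(4)], np.median(D,0))
o=bot.get_obs(); print(o['t'],o['contact_force'],o['eef_pos'])
```

```text
scene [[0.5862, 0.033, -0.0019]]
top []
[[ 0.0e+00 -3.1e-03  1.6e-03]
 [ 6.0e+00  2.5e-03  3.1e-03]
 [ 5.0e+00 -2.1e-03  1.0e-04]
 [ 3.0e+00  1.7e-03  1.1e-03]
 [ 7.0e+00 -2.4e-03 -1.3e-03]
 [ 4.0e+00  3.9e-03 -2.0e-03]
 [ 2.0e+00  2.4e-03 -1.1e-03]] [0.00169429 0.00013563]
8.2 [-0.91293574 -0.14210218  4.17337359] [0.648495   0.0461359  0.05193323]
```

send_rows(deltas="-0.0037 -0.0014 0 0; -0.0075 -0.0028 0 0; -0.0112 -0.0042 0 0; -0.015 -0.0056 0 0; -0.0187 -0.007 0 0")

```text
t: 8.7
eef_pos: [0.6305, 0.0528, 0.0524]
tool_rot: [0.0, 1.0, 0.0, 0.0]
contact_force: [2.7, -0.9, 3.8]
gripper_width: 0.005
grasp_force: 2.0
```

send_rows(deltas="-0.0037 -0.0014 0 0; -0.0075 -0.0028 0 0; -0.0112 -0.0042 0 0; -0.015 -0.0056 0 0; -0.0187 -0.007 0 0")

```text
t: 9.2
eef_pos: [0.6117, 0.0598, 0.0523]
tool_rot: [0.0, 1.0, 0.0, 0.0]
contact_force: [3.0, -1.1, 3.7]
gripper_width: 0.0
grasp_force: 2.1
```

send_rows(deltas="-0.0037 -0.0014 0 0; -0.0075 -0.0028 0 0; -0.0112 -0.0043 0 0; -0.015 -0.0058 0 0; -0.0187 -0.0073 0 0")

```text
t: 9.7
eef_pos: [0.593, 0.0671, 0.0523]
tool_rot: [0.0, 1.0, 0.0, -0.0]
contact_force: [3.2, -1.1, 4.4]
gripper_width: -0.0
grasp_force: 2.1
```

send_rows(deltas="-0.0037 -0.0014 0 0; -0.0075 -0.0028 0 0; -0.0112 -0.0041 0 0; -0.0132 -0.0038 0 0; -0.0165 -0.0025 0 0")

```text
t: 10.2
eef_pos: [0.5768, 0.0704, 0.0524]
tool_rot: [-0.0, 1.0, 0.001, 0.0]
contact_force: [3.1, 0.5, 4.4]
gripper_width: 0.0
grasp_force: 2.0
```

send_rows(deltas="-0.0036 0.0017 0 0; -0.0073 0.0034 0 0; -0.0109 0.0051 0 0; -0.0145 0.0068 0 0; -0.0182 0.0085 0 0")

```text
t: 10.7
eef_pos: [0.5583, 0.0608, 0.0523]
tool_rot: [0.0, 1.0, 0.0, 0.0]
contact_force: [2.4, 1.7, 3.8]
gripper_width: -0.001
grasp_force: 2.1
```

send_rows(deltas="-0.0036 0.0017 0 0; -0.0073 0.0034 0 0; -0.0109 0.0051 0 0; -0.0145 0.0068 0 0; -0.0182 0.0085 0 0")

```text
t: 11.2
eef_pos: [0.5401, 0.0523, 0.0523]
tool_rot: [0.0, 1.0, 0.0, 0.0]
contact_force: [2.7, 1.6, 3.7]
gripper_width: 0.002
grasp_force: 2.1
```

Run:
```python
from station import bot
from h import *
L=[]
for c in ['scene','scene','scene']:
    p=bot.read_camera(c); r=bot.landmark_of(p,'p0'); L+=[d['xyz'] for d in r if d['confidence']>.4]
L=np.array(L); m=model([.6865,.0328,2.79,.113],S); d=L[:,None,:2]-m; i=np.linalg.norm(d,axis=-1).argmin(1)
D=d[np.arange(len(L)),i]; j=np.argsort(i);print(np.c_[i[j],1000*D[j]].round(1), np.median(D,0),np.median(L[:,2]))
```

```text
[[  0.    0.5  -1.9]
 [  0.   -0.9   0.1]
 [  0.   -3.    1.5]
 [  1.    2.9  -0.3]
 [  1.    4.6   2.4]
 [  1.    4.7   4.1]
 [  2.  -11.8 -69.4]
 [  2.    2.6  -3.6]
 [  2.    3.   -1.6]
 [  2.    0.6  -1.2]
 [  3.    2.1  -2.2]
 [  3.    1.8  -0.9]
 [  3.    0.7   0.7]
 [  4.   -1.6   0.6]
 [  4.    2.2  -0.6]
 [  4.    1.6  -3.4]
 [  5.    3.9   1.4]
 [  5.    4.5   1.8]
 [  5.    1.7   1.4]
 [  6.   -0.8   2.7]
 [  6.   -0.2   3.5]
 [  6.    4.6   4.1]
 [  7.   -1.7  -3.1]
 [  7.   -0.2  -0. ]
 [  7.   -1.9  -2.7]] [ 1.63888004e-03 -4.47569993e-05] 0.0435
```

send_rows(deltas="-0.0036 0.0016 0 0; -0.0072 0.0032 0 0; -0.0108 0.0048 0 0; -0.0144 0.0064 0 0; -0.018 0.008 0 0")

```text
t: 12.0
eef_pos: [0.5222, 0.0444, 0.0524]
tool_rot: [-0.0, 1.0, 0.0, 0.0]
contact_force: [2.6, 2.0, 4.6]
gripper_width: 0.001
grasp_force: 2.0
```

The unit is unmoved and the strip is about 4 mm down, so I continue to the plain end and then lift off.

send_rows(deltas="-0.0036 0.0016 0 0; -0.0072 0.0032 0 0; -0.0108 0.0048 0 0; -0.0144 0.0064 0 0; -0.018 0.008 0 0")

```text
t: 12.5
eef_pos: [0.5041, 0.0363, 0.0523]
tool_rot: [0.0, 1.0, 0.0, 0.0]
contact_force: [2.1, 1.8, 3.9]
gripper_width: -0.002
grasp_force: 2.0
```

send_rows(deltas="-0.0036 0.0016 0 0; -0.0072 0.0033 0 0; -0.0105 0.0049 0 0; -0.0125 0.0058 0 0; -0.0125 0.0058 0 0")

```text
t: 13.0
eef_pos: [0.4913, 0.0303, 0.0522]
tool_rot: [0.0, 1.0, 0.0, -0.0]
contact_force: [0.8, 0.9, 4.5]
gripper_width: 0.003
grasp_force: 2.1
```

send_rows(deltas="0 0 -0.004 0; 0 0 -0.012 0; 0 0 -0.03 0; 0 0 -0.06 0; 0 0 -0.1 0")

```text
t: 13.5
eef_pos: [0.4893, 0.0301, 0.1519]
tool_rot: [0.0, 1.0, 0.0, -0.003]
contact_force: [1.6, -0.3, -0.0]
gripper_width: -0.0
grasp_force: 0.0
```

send_rows(deltas="0 0.02 -0.03 0; 0 0.06 -0.05 0; 0 0.1 -0.06 0; 0 0.12 -0.06 0; 0 0.12 -0.06 0")

```text
t: 14.0
eef_pos: [0.4905, -0.0931, 0.2124]
tool_rot: [0.001, 1.0, -0.003, -0.001]
contact_force: [-0.1, 0.5, -0.9]
gripper_width: 0.003
grasp_force: 0.0
```

Run:
```python
from station import bot
import cv2
from h import *
for c in ['top','scene']:
    p=bot.read_camera(c); L=np.array([d['xyz'] for d in bot.landmark_of(p,'p0') if d['confidence']>.4])
    if not len(L): continue
    m=model([.6865,.0328,2.79,.113],S); d=L[:,None,:2]-m; i=np.linalg.norm(d,axis=-1).argmin(1)
    print(c,np.median(d[np.arange(len(L)),i],0),np.median(L[:,2]))
    for n in ['tin','vee_block','collar','gauge_block']: print(n,[np.round(d['xyz'],4).tolist() for d in bot.landmark_of(p,n)[:1]])
cv2.imwrite('pics/end.png',p['img'][:,:,::-1])
o=bot.get_obs(); print(o['t'],o['eef_pos'],o['contact_force'])
```

```text
top [ 0.00349479 -0.00212008] 0.04765
tin [[0.4901, 0.1223, 0.001]]
vee_block [[0.6116, -0.014, 0.0016]]
collar []
gauge_block [[0.6035, 0.0646, 0.0504]]
scene [0.00088125 0.0005    ] 0.0487
tin [[0.4859, 0.1258, 0.0042]]
vee_block [[0.6141, -0.0194, -0.0027]]
collar [[0.6095, 0.1343, -0.0021]]
gauge_block [[0.5147, -0.0434, -0.0018]]
14.6 [ 0.49200601 -0.08902169  0.21227865] [-0.48324392 -0.12939919 -0.42887135]
```

View pics/end.png

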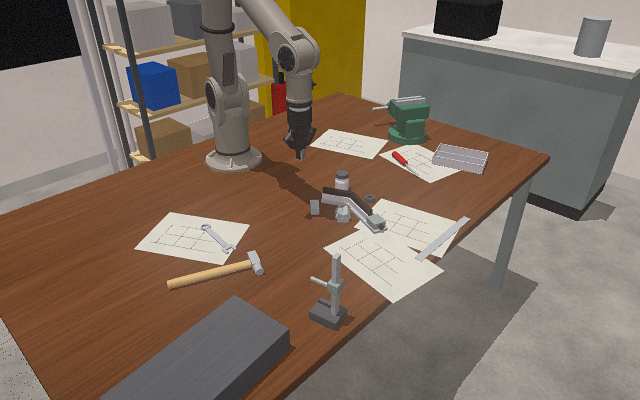

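The arm is clear at (300,150). The unit at (350,205) is in place with the strip back at 48 mm, and its neighbours have not moved.

```bash
python3 -c "
from station import bot
print(bot.hand_in())"
```

```text
the job is handed in; nothing more can be done
None
```

The job is handed in at about 14.6 s: the closed fingertips ran along the strip from p0 round the bend to p7, pressing it about 3–4 mm down at roughly 4 N, and afterwards the strip was back up at 48 mm, with no shift of the unit or its neighbours visible in the cameras.

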